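# Gauge the depth of the gel tank's casting deck

## Robot

A 6-joint arm with a two-finger parallel gripper is mounted at the origin on a cart in front of the work surface, level with it; the furniture and walls round the work are solid. World frame = base frame: x ahead of the robot, y to its left, z up, the work surface at z = 0. Lengths are in mm, angles in rad, forces in N, time in s.
With the tool pointing down it reaches from about 325 to 775 mm from the base axis. Payload 9.3 kg.
Tool frame: the origin (TCP) lies midway between the tips of the shut fingers; the grasp point (between the pads) lies 19 mm behind it; z points along the fingers, y is the line along which they close (so a half turn about z gives the same grasp; the last joint's range is limited). The gripper opens to 85 mm and grips with 20 to 120 N. Pads are 22 mm wide; open, the fingers measure 114 mm over their backs; the gripper's body (76 mm by 85 mm) begins 54 mm behind the grasp point. The pads swing forward as they close: fully open they stand 13 mm farther back than shut.
Start: joints at [-1.484, 0.259, 0.021, 1.334, 0, 1.418], TCP at [130.623, -534.261, 231.279] pointing down, gripper open.
Joint ranges: [-3.04, 3.04], [-0.91, 1.82], [-1.04, 1.36], [-1.92, 1.95], [-1.52, 1.45], [-3.14, 3.14]. Speed limits (rad/s): [2.22, 2.22, 2.79, 3.14, 3.14, 3.14].

## Interface

Orientations are given as [roll, pitch, yaw] about the fixed x, y, z axes, in that order (R = Rz(yaw) Ry(pitch) Rx(roll)).
In Python, from plant import observe, grab_frame, calibration, sign_off gives the robot as it stands.
- The arm moves only by the tool servo_tool, never from a script. Its argument "plan" is a list of rows, each a list of 2 entries, a list of its own where there are three numbers: the shift along the tool's x, y, z in units of 25 mm (1.0 is 25 mm), then the turn, a rotation vector about the tool's x, y, z in units of 0.12 rad (1.0 is 0.12 rad). A call has 1 to 5 rows; each row shifts and turns the commanded pose from where the row before left it, along the tool's axes as they then stand; what a row does not reach is not made up. A row lasts 1/10 s, in which the tool goes at most 50 mm and 8.59 degrees, less where a joint would pass 70% of its speed; a pose out of reach is approached as far as the arm can. A call with a number of a shift or a turn outside -1 to 1 is refused whole. A call with a gripper value outside its range is refused whole. "claw" is the opening, from 0 (shut) to 1 (fully open), set as the call begins (left out, the last holds). The fingers move at their own pace and stop on an object; "squeeze" is the grip in N (left out, the last holds). Time passes only in rows, so rows that do not move let the fingers close. It gives the time, the measured TCP pose, the force, the opening and the grip force at its end, in the units of the state.
- observe(): the state, without advancing time (a new reading comes with each control period).
- grab_frame(name): name is "side" or "top" or "wrist"; returns (picture, depth): 420x560x3 uint8, red, green, blue; 420x560 float32, mm along the optical axis (not along the pixel's ray), 0 where there is no reading.
- calibration(name): a dict with "K" (3x3 intrinsics, pixels), "pose" (4x4, takes a point from camera to world coordinates). Camera axes: x right, y up, looking along -z (the intrinsics and any distortion apply to the point x, -y, -z); pixel columns grow to the right and rows downward; lengths in mm; the calibration is good to about 2 mm. A picture is of the moment at which its call begins: read the wrist's pose just before it. calibration takes no time and is no camera call; for the wrist camera it gives the pose at the moment of the call.
- sign_off(): hands the job in; it is judged then, once.
The state is a dict: "time_s": time; "joints": joint angles; "joint_velocities": joint speeds; "joint_torque": joint torques, N m; "tcp_pos": TCP position; "eef_rot": TCP orientation; "ft_force": force on the tool from outside, world axes, zero at the start; "torque": the same for the moment, N m; "finger_gap": finger opening in mm; "finger_force": force on a finger pad.
Only numpy, scipy, OpenCV 4.12 (cv2) and the standard library are available. Lean on these libraries where they do the work, as an engineer would, in place of code of your own. Each camera call takes 0.05 s, during which the arm holds its last target. There are 200 camera calls.

## Task

Take the depth gauge from its sloping rest and stand it upright on the gel tank, bridging the two long walls with its probe over the casting deck in the middle. Lower the probe gently by its knob until its foot rests on the deck, then press the clamp lever fully down so that the reading is locked, and leave the gauge standing there. Do not disturb the marker, the dye bottle or the petri dish.

Things in the scene. Friction and masses are not known exactly. Their poses are not given: they have to be found in the camera images.
- depth_gauge: Aluminium depth gauge, about 0.5 kg, loose. Origin: base underside, on the probe axis; z up along the probe, x toward the column, y along the base. Base: flat plate 8 mm thick, x -28 to 62, y -62 to 62 mm, with a 24 mm slot round the probe, open to -x. At the start it sits on its rest, z axis leaning 40 degrees toward the rest's -x (to the robot). Centre of mass near (25, 0, 28) mm
- gauge_handle (a point): Middle of the gauge's black handle, a flat-sided block 18 (x) x 24 (y) x 38 mm high on top of the column, at gauge (50, 0, 116) mm, top at 133 mm. The column (15 x 18 mm) below it is joined at z 41 to 57 mm by an arm to the clamp head, 26 x 24 mm, z 38 to 60 mm, round the probe rod. Axes as the gauge's
- probe (a joint): Slide of the probe, m: 0 = fully raised (foot 10 mm above the base's underside), grows as it goes down, to 0.045. Takes 2 to 3 N to move, stays where it is left; starts between 0 and 0.005. About 0.037 when the foot is on the deck and the gauge stands on the walls
- probe_tip (a point): Centre of the underside of the probe's foot, a 13 mm disc at the lower end of the 10 mm steel rod
- probe_knob (a point): Middle of the probe's round black knob, 22 mm diameter, 22 mm high, on top of the rod, 128 mm above the foot. Axes as the gauge's
- clamp_lever (a joint): Cam lever of the clamp, rad: 0 = up (50 degrees above level), probe free; 0.873 = fully down, level, probe locked. It pivots at gauge (0, 16, 51) mm about the gauge's x and points to +y. Takes about 5 N at its pad and stays where it is left; starts between 0 and 0.1. Locked, the probe resists about 20 N
- lever_pad (a point): Top of the lever's black thumb pad (15 x 12 mm), 31 mm from the pivot; at gauge (0, 32, 78) mm when up and (0, 47, 56) mm when down
- gel_tank: Clear plastic gel tank, 88 (x) x 170 (y) x 64 mm high, stands firm. Origin: centre of its underside, at worktop height; y along it, x across. Its two long walls are 5 mm thick, x = -44 to -39 and 39 to 44 mm, with level tops 64 mm up. A terminal sticks out 19 mm at each end, not above the rim. Its long sides point away from the robot, turned by up to 0.3 rad
- tank_deck (a point): Centre of the top of the flat casting deck in the middle of the tank, 27 mm below the wall tops; the deck spans the width between the walls and y = -41 to +41 mm. Beyond it at each end is a deeper buffer well. Axes as the tank's
- gauge_rest: Rest of grey bent sheet, 132 mm wide (y), 81 mm deep, stands firm. Origin: middle of its front edge, on the worktop. Its seat slopes 40 degrees, rising toward +x from a stop lip at x = 3 mm, to 75 mm high. It stands left or right of the tank, turned by up to 0.3 rad, open to the front. The origin of the gauge on it is at (25, 0, 30) mm of the rest
- marker_pen: Marker, 137 x 13 x 14 mm, lying on the worktop between tank and rest; bystander
- dye_bottle: Brown bottle with a black cap, 44 mm diameter, 85 mm high, standing behind the gap between tank and rest; bystander
- petri_dish: Petri dish, 60 mm diameter, 15 mm high; bystander

How it is judged:
By the outcome, as a careful person would: the job done as asked, in the order asked, and still so for the second after the job is handed in, with the robot touching nothing.
It also fails if it takes over 51 s, if anything falls off the work surface, if the arm or the gripper's body presses on something with over 40 N, if the wrist force passes 120 N, or if a joint passes its speed limit or range.

## Working session

There is one attempt and no reset: what is moved stays moved. The work goes in short steps, Python scripts to look and compute and a tool call to move; the robot and the scene stay as the last step left them, time stands still between calls to the robot, and variables do not carry over. Pictures are saved under pics/ and viewed, at most 10 in all, crops included, and the job is handed in when it is done.

Besides the shell and the picture viewer there is one more tool, called after "Call:" as a command line: name --argument value ..., lists and objects as JSON in quotes. servo_tool: Moves the arm, as the interface text tells. Shifts and turns lie within -1 to 1; 1 stands for 25 mm of shift or 0.12 rad of turn. Its arguments: {"type":"object","properties":{"plan":{"type":"array","items":{"type":"array"}},"claw":{"type":"number"},"squeeze":{"type":"number"}},"required":["plan"]}

```bash
ls; mkdir -p pics
python3 - <<'E'
from plant import *
import cv2,numpy as np
print(observe())
for n in("side","top"):
    p,d=grab_frame(n); cv2.imwrite(f"pics/{n}0.png",p[:,:,::-1]); np.save(f"{n}0.npy",d); c=calibration(n); print(n,np.round(c["K"],1),np.round(c["pose"],3),c.keys())
E
```

```text
pics
{'time_s': 0.0, 'joints': array([-1.48360985e+00,  2.59184949e-01,  2.07617539e-02,  1.33368751e+00,
       -1.06837460e-05,  1.41817443e+00]), 'joint_velocities': array([-0.0006263 ,  0.00119225, -0.00143555, -0.00066513, -0.00069716,
        0.0012049 ]), 'joint_torque': array([-1.78759876e-05, -5.55643272e+01,  3.44523275e+01,  1.37595367e-02,
       -2.44878174e-04, -6.66004510e-06]), 'tcp_pos': array([ 130.5903412 , -533.98678507,  230.67009454]), 'eef_rot': array([-3.14029193e+00, -1.89265594e-04,  2.39808257e-01]), 'ft_force': array([ 0.05958699, -0.64705408, -0.43406514]), 'torque': array([0.03362258, 0.07407204, 0.04926264]), 'finger_force': 0.0, 'finger_gap': 85.57555483211493}
side [[420.5   0.  278.2]
 [  0.  420.5 215.2]
 [  0.    0.    1. ]] [[ 1.00000e+00  1.60000e-02 -2.40000e-02  5.10245e+02]
 [-2.90000e-02  6.35000e-01 -7.72000e-01 -7.74923e+02]
 [ 3.00000e-03  7.73000e-01  6.35000e-01  6.67657e+02]
 [ 0.00000e+00  0.00000e+00  0.00000e+00  1.00000e+00]] dict_keys(['K', 'pose'])
top [[386.9   0.  279.8]
 [  0.  386.9 208.3]
 [  0.    0.    1. ]] [[ 2.00000e-03  9.94000e-01 -1.05000e-01  4.33128e+02]
 [-1.00000e+00 -1.00000e-03 -2.40000e-02 -1.35432e+02]
 [-2.30000e-02  1.05000e-01  9.94000e-01  9.46444e+02]
 [ 0.00000e+00  0.00000e+00  0.00000e+00  1.00000e+00]] dict_keys(['K', 'pose'])
```

View pics/top0.png

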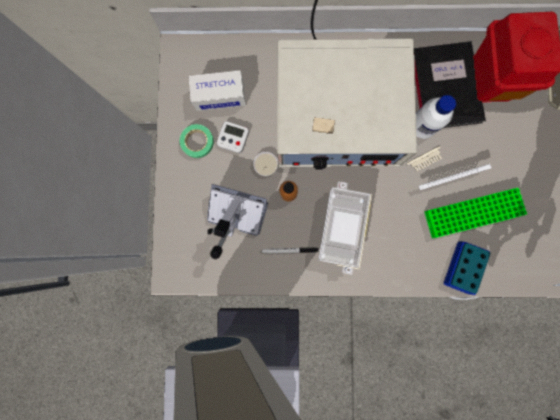

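View pics/side0.png

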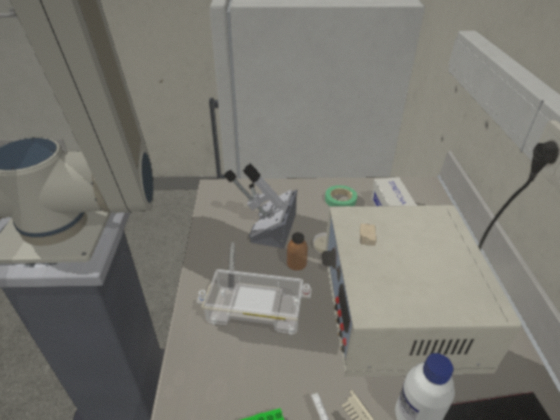

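The top view has image up = +x and image left = +y. The gauge on its rest is at about (230,225), with the handle at (221,228) and the knob at (216,252). The tank is at (345,230), the marker at (290,250), the bottle at (289,190) and the dish at (265,163). The side view shows the same layout, with an oven behind the tank. Next I'll measure with the depth clouds.

```bash
cat > h.py <<'E'
import numpy as np,cv2
from plant import *
from scipy.spatial.transform import Rotation as R
def cloud(d,c):
    v,u=np.mgrid[:d.shape[0],:d.shape[1]]; K=c["K"]
    x=(u-K[0,2])/K[0,0]*d; y=(v-K[1,2])/K[1,1]*d
    P=np.stack([x,-y,-d],-1)@c["pose"][:3,:3].T+c["pose"][:3,3]
    P[d<=0]=np.nan
    return P
def proj(P,c):
    q=(np.atleast_2d(P)-c["pose"][:3,3])@c["pose"][:3,:3]
    K=c["K"]; return np.c_[K[0,2]+K[0,0]*q[:,0]/-q[:,2],K[1,2]-K[1,1]*q[:,1]/-q[:,2]]
def snap(n):
    c=calibration(n); p,d=grab_frame(n); return p,d,c,cloud(d,c)
E
python3 - <<'E'
from h import *
for n,boxes in(("top",[(190,170,285,275),(305,170,385,280)]),("side",[(210,150,310,255),(190,230,320,340)])):
    p=cv2.imread(f"pics/{n}0.png");d=np.load(f"{n}0.npy");P=cloud(d,calibration(n))
    ims=[cv2.resize(p[b[1]:b[3],b[0]:b[2]],(400,int(400*(b[3]-b[1])/(b[2]-b[0]))),interpolation=cv2.INTER_CUBIC)[:550] for b in boxes]
    h=max(i.shape[0] for i in ims)
    cv2.imwrite(f"pics/{n}z.png",np.hstack([cv2.copyMakeBorder(i,0,h-i.shape[0],0,0,cv2.BORDER_CONSTANT) for i in ims]))
    hs=P[...,2]; 
    if n=="top":
        print(np.round(hs[205:262:3,200:272:4]).astype(int)); print(np.round(hs[180:275:5,316:378:4]).astype(int))
        pts=[(221,228),(216,252),(264,251),(300,250),(289,188),(265,163)]
        for u,v in pts: print(u,v,np.round(P[v,u]))
        print("oven",np.round(P[160,282]),np.round(P[150,345]),np.round(P[45,345]))
E
```

```text
[[                  -2                   -1                   41
                    51                   50                   53
                    59                   63                   94
                    92                   70                   67
                    68                   69                   71
                    73                   65                    0]
 [                  -2                    2                   39
                    41                   45                   50
                    49                  105                  101
                    97                   64                   58
                    62                   64                   66
                    68                   60                    3]
 [                  -2                    1                   31
                    41                   41                   41
                    45                  114                  111
                    51                   54                   56
                    57                   56               
[... 12542 characters left out ...]
 -1                    2                    1
                     0]
 [                   1                    1                   -3
                    -2                    2                   -2
                    -1                   55                   68
                    55                   -2                    0
                     1                   -1                   -1
                    -1]]
221 228 [475.   3. 163.]
216 252 [427.  15. 146.]
264 251 [428. -75.   9.]
300 250 [ 431. -162.   10.]
289 188 [ 570. -136.   84.]
265 163 [644. -77.  12.]
oven [ 639. -120.   65.] [ 642. -254.  143.] [ 876. -258.  142.]<stdin>:9: RuntimeWarning: invalid value encountered in cast
```

View pics/topz.png

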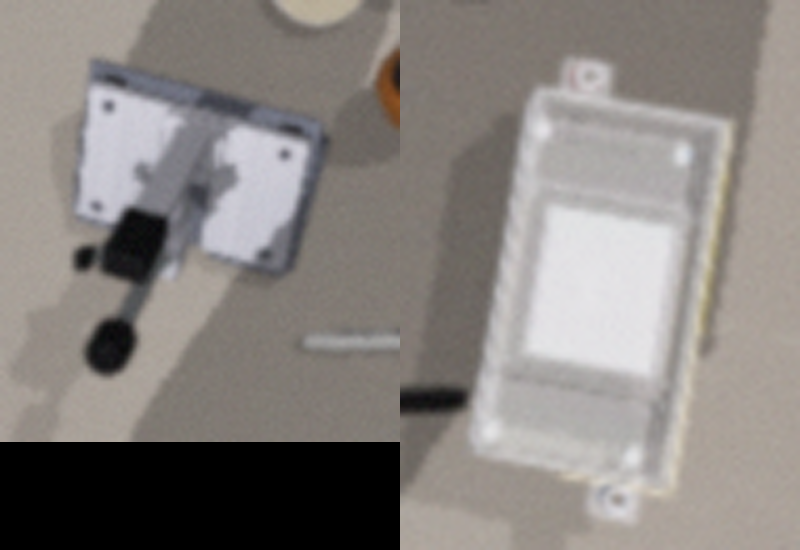

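The left crop shows the gauge leaning toward the robot, with its handle at (135,243), its knob at (110,345) and its lever pad on the left (+y) at (85,257). The right crop shows the tank turned slightly clockwise, with the white deck in the middle at (600,290). I'll fit simple box models to both clouds.

```bash
cat >> h.py <<'E'
from scipy.optimize import least_squares
def sdf(q,boxes):
    D=[]
    for lo,hi in boxes:
        lo,hi=np.array(lo,float),np.array(hi,float); e=np.abs(q-(lo+hi)/2)-(hi-lo)/2
        D.append(np.linalg.norm(np.maximum(e,0),axis=1)+np.minimum(e.max(1),0))
    D=np.array(D); return D[np.abs(D).argmin(0),np.arange(len(q))]
def gauge(k=3):
    z=138-k
    return [((-28,-62,0),(62,-12,8)),((-28,12,0),(62,62,8)),((12,-12,0),(62,12,8)),((41,-12,97),(59,12,133)),((42,-9,8),(58,9,97)),((-13,-12,38),(13,12,60)),((13,-8,41),(42,8,57)),((-5,-5,8),(5,5,z-11)),((-10,-10,z-11),(10,10,z+11))]
tank=[((-44,-85,0),(-39,85,64)),((39,-85,0),(44,85,64)),((-44,-85,0),(44,-80,64)),((-44,80,0),(44,85,64))]
T40=R.from_euler('y',-40,degrees=True)
def rg(p): # [x,y,z of gauge origin, yaw, tilt corr]
    return R.from_euler('z',p[3])*R.from_euler('y',-np.radians(40)+p[4])
def fitg(Q,p0):
    f=lambda p:sdf(rg(p).inv().apply(Q-p[:3]),gauge(p[5]))
    return least_squares(f,p0,loss='soft_l1',f_scale=2,x_scale=[5,5,5,.05,.05,2])
def fitt(Q,p0):
    f=lambda p:sdf(R.from_euler('z',p[3]).inv().apply(Q-np.r_[p[:3]]),tank)
    return least_squares(f,p0,loss='soft_l1',f_scale=2,x_scale=[5,5,5,.05])
E
python3 - <<'E'
from h import *
C={n:cloud(np.load(n+"0.npy"),calibration(n)).reshape(-1,3) for n in("top","side")}
for names in(["top"],["side"],["top","side"]):
    P=np.vstack([C[n] for n in names]); P=P[~np.isnan(P).any(1)]
    a=P[(P[:,0]>390)&(P[:,0]<575)&(P[:,1]>-85)&(P[:,1]<70)&(P[:,2]>12)&(P[:,2]<180)]
    p=np.array([500,-15,30,-.25,0,3.])
    for it in range(3):
        r=sdf(rg(p).inv().apply(a-p[:3]),gauge(p[5])); s=fitg(a[np.abs(r)<(25,12,6)[it]],p); p=s.x
    print(names,"gauge",np.round(p,3),len(s.fun),np.median(np.abs(s.fun)))
    b=P[(P[:,0]>390)&(P[:,0]<600)&(P[:,1]>-340)&(P[:,1]<-190)&(P[:,2]>54)&(P[:,2]<72)]
    p=np.array([490,-272,0,-.15])
    for it in range(3):
        r=sdf(R.from_euler('z',p[3]).inv().apply(b-p[:3]),tank); s=fitt(b[np.abs(r)<(25,12,5)[it]],p); p=s.x
    print("tank",np.round(p,3),len(s.fun),np.median(np.abs(s.fun)))
    i=np.linalg.norm(P[:,:2]-p[:2],axis=1)<15; print("deck z",np.percentile(P[i,2],[10,50,90]))
E
```

```text
['top'] gauge [ 5.000e+02 -1.500e+01  3.000e+01 -2.500e-01 -0.000e+00  8.203e+00] 1740 2.8680974928289933
tank [ 4.83267e+02 -3.02576e+02  1.38400e+00 -1.76000e-01] 216 0.9982152109675155
deck z [37.74242481 49.44830529 64.31355759]
['side'] gauge [ 5.000e+02 -1.500e+01  3.000e+01 -2.500e-01  0.000e+00  6.806e+00] 1545 3.1559146156764655
tank [ 4.84355e+02 -3.03906e+02 -7.20000e-02 -1.75000e-01] 387 0.8384717729421993
deck z [-1.18291638 36.33994612 62.87977753]
['top', 'side'] gauge [ 5.000e+02 -1.500e+01  3.000e+01 -2.500e-01  0.000e+00  8.706e+00] 3288 3.018586177424682
tank [ 4.84266e+02 -3.03616e+02  5.96000e-01 -1.73000e-01] 601 0.9660614344458622
deck z [-0.93386001 41.69700098 63.30781596]
```

```bash
cat > fit0.py <<'E'
from h import *
np.set_printoptions(suppress=True)
C={n:cloud(np.load(n+"0.npy"),calibration(n)).reshape(-1,3) for n in("top","side")}
for names in(["top"],["side"],["top","side"]):
    P=np.vstack([C[n] for n in names]); P=P[~np.isnan(P).any(1)]
    a=P[(P[:,0]>390)&(P[:,0]<575)&(P[:,1]>-85)&(P[:,1]<70)&(P[:,2]>12)&(P[:,2]<180)]
    p=np.array([500,-15,30,-.25,0,3.])
    for it in range(4):
        r=sdf(rg(p).inv().apply(a-p[:3]),gauge(p[5])); s=fitg(a[np.abs(r)<(30,20,12,6)[it]],p); p=s.x
    print(names,"gauge",np.round(p,3),len(s.fun),np.median(np.abs(s.fun)))
    print(" handle",np.round(p[:3]+rg(p).apply([50,0,116])),"knob",np.round(p[:3]+rg(p).apply([0,0,138-p[5]])))
    b=P[(P[:,0]>370)&(P[:,0]<620)&(P[:,1]>-400)&(P[:,1]<-190)&(P[:,2]>54)&(P[:,2]<72)]
    p=np.r_[np.median(b[:,:2],axis=0),0,-.15]
    for it in range(4):
        r=sdf(R.from_euler('z',p[3]).inv().apply(b-p[:3]),tank); s=fitt(b[np.abs(r)<(40,25,12,5)[it]],p); p=s.x
    print("tank",np.round(p,3),len(s.fun),np.median(np.abs(s.fun)))
    q=R.from_euler('z',p[3]).inv().apply(P-p[:3])
    for y in(-60,-30,0,30,60):
        i=(abs(q[:,0])<20)&(abs(q[:,1]-y)<8); print("z at y",y,np.percentile(q[i,2],[10,50,90]).round(1),end=' ')
    print()
E
python3 fit0.py
```

```text
['top'] gauge [500.    -15.     30.     -0.25    0.      8.238] 1739 2.866598348789964
 handle [465.  -6. 151.] knob [419.   6. 129.]
tank [ 471.401 -299.989    1.863   -0.127] 218 1.2664061519136238
z at y -60 [-4.1 -1.9 -0.6] z at y -30 [-4.1 -2.  -0. ] z at y 0 [35.1 50.7 62.5] z at y 30 [39.9 41.8 43.9] z at y 60 [40.1 42.1 46.7] 
['side'] gauge [500.    -15.     30.     -0.25    0.      9.873] 1549 3.153018598311077
 handle [465.  -6. 151.] knob [420.   5. 128.]
tank [ 469.232 -301.297   -0.221   -0.117] 383 1.1887051566127553
z at y -60 [-1.6 -0.2  1.4] z at y -30 [-1.3 -0.1  1.4] z at y 0 [-0.8 41.4 63.1] z at y 30 [42.4 43.9 45.3] z at y 60 [42.3 43.7 47.5] 
['top', 'side'] gauge [500.    -15.     30.     -0.25    0.      8.725] 3287 3.0185125239152724
 handle [465.  -6. 151.] knob [419.   6. 129.]
tank [ 467.56  -300.393    0.777   -0.093] 594 1.3903051847540127
z at y -60 [-2.8 -1.1  0.5] z at y -30 [-2.6 -1.1  0.8] z at y 0 [-1.6 43.9 62.6] z at y 30 [41.3 42.9 44.4] z at y 60 [41.2 42.9 46.3]
```

```bash
sed -i 's/,0,-.15\]/,0,-.16-np.pi\/2]/' fit0.py
python3 - <<'E'
s=open('h.py').read()
s=s.replace("def sdf(q,boxes):","def sdf(q,boxes):\n    q=np.asarray(q,float)")
s=s.replace("loss='soft_l1',f_scale=2,x_scale=[5,5,5,.05,.05,2])","loss='soft_l1',f_scale=2,x_scale=[5,5,5,.05,.05,5],diff_step=1e-4)")
open('h.py','w').write(s)
E
python3 fit0.py
python3 - <<'E'
from h import *
P=cloud(np.load("top0.npy"),calibration("top"))
for z0,z1 in((157,175),(134,150)):
    m=(P[...,2]>z0)&(P[...,2]<z1)&(P[...,1]>-60)&(P[...,1]<60)&(P[...,0]<600)
    print(z0,m.sum(),np.nanmean(P[m],axis=0).round(1),np.argwhere(m).mean(0))
E
```

```text
['top'] gauge [508.035 -15.003  30.115  -0.25   -0.      3.537] 2093 1.292024825596597
 handle [473.  -6. 151.] knob [424.   6. 133.]
tank [ 483.209 -262.676    0.712   -1.755] 811 0.9081107145287888
z at y -60 [14.1 16.1 18.1] z at y -30 [36.6 42.6 45. ] z at y 0 [40.9 42.9 45. ] z at y 30 [38.9 42.5 45.4] z at y 60 [14.2 16.5 18.4] 
['side'] gauge [506.862 -15.013  30.095  -0.25   -0.      5.381] 1727 1.4255156560613855
 handle [472.  -6. 151.] knob [424.   6. 132.]
tank [ 482.341 -264.492   -0.218   -1.761] 1368 1.0023474231848013
z at y -60 [15.9 16.9 18.2] z at y -30 [36.5 43.6 45.1] z at y 0 [41.8 43.6 45.4] z at y 30 [36.8 43.3 44.9] z at y 60 [15.6 16.8 18.3] 
['top', 'side'] gauge [507.691 -15.005  30.122  -0.251  -0.      4.074] 3822 1.3332073863239238
 handle [473.  -6. 151.] knob [424.   6. 133.]
tank [ 482.731 -263.357    0.197   -1.756] 2180 1.0106806990638617
z at y -60 [15.1 16.6 18.4] z at y -30 [36.7 43.2 44.9] z at y 0 [41.6 43.4 45.1] z at y 30 [37.5 43.  44.8] z at y 60 [15.  16.7 18.8] 
157 271 [349.5   2.1 165.3] [292.17343173 219.94095941]
134 294 [373.6   5.9 141.8] [278.70408163 220.34013605]
```

```bash
cat > fitg.py <<'E'
from h import *
from scipy.optimize import minimize
np.set_printoptions(suppress=True)
def fit(a,p0):
    f=lambda p:np.minimum(np.abs(sdf(rg(p).inv().apply(a-p[:3]),gauge(p[5]))),8).mean()
    sc=np.array([10,10,5,.1,.05,3]); best=None
    for dx in(0,15,-15):
      for dy in (0,12,-12):
        s=minimize(lambda q:f(p0+q*sc),np.array([dx/10,dy/10,0,0,0,0]),method='Powell',options=dict(xtol=1e-3,ftol=1e-5))
        if best is None or s.fun<best.fun: best=s
    return p0+best.x*sc,best.fun
if __name__=="__main__":
    C={n:cloud(np.load(n+"0.npy"),calibration(n)).reshape(-1,3) for n in("top","side")}
    for names in(["top"],["side"],["top","side"]):
        P=np.vstack([C[n] for n in names]); P=P[~np.isnan(P).any(1)]
        a=P[(P[:,0]>390)&(P[:,0]<575)&(P[:,1]>-85)&(P[:,1]<70)&(P[:,2]>12)&(P[:,2]<180)]
        p,e=fit(a,np.array([507,-15,30,-.25,0,3.]))
        print(names,p.round(3),round(e,2)," handle",np.round(p[:3]+rg(p).apply([50,0,116]),1),"knob",np.round(p[:3]+rg(p).apply([0,0,138-p[5]]),1))
E
python3 fitg.py
```

```text
['top'] [510.397  -5.123  29.831  -0.274  -0.003   3.325] 1.68  handle [475.1   4.8 150.7] knob [426.7  18.4 132.7]
['side'] [509.728  -5.089  29.332  -0.276  -0.004   3.228] 2.15  handle [474.4   4.9 150.2] knob [426.   18.6 132.2]
['top', 'side'] [510.053  -5.105  29.586  -0.276  -0.003   3.34 ] 1.91  handle [474.8   4.9 150.5] knob [426.4  18.5 132.5]
```

The fits agree between views. Tank: centre (482.7, -263.4), long axis at -0.185 rad, rim at z 64. Gauge: origin (510, -5, 29.6), yaw -0.276, tilt 40°, handle at (475, 5, 150). These match the sizes given. Next, a planner that turns a target pose into identical rows, then the move to the pregrasp.

```bash
cat >> h.py <<'E'
np.set_printoptions(suppress=True)
G0=np.array([510.05,-5.1,29.6]); RG0=R.from_euler('z',-.276)*R.from_euler('y',-40,degrees=True)
FL=R.from_matrix(np.diag([-1.,1,-1]))   # gauge->tool (half-turn grasp)
def state():
    s=observe(); return np.array(s["tcp_pos"]),R.from_euler('xyz',s["eef_rot"]),s
def rows(p1,r1,N,p0=None,r0=None,show=True):
    if p0 is None: p0,r0,_=state()
    w=(r0.inv()*r1).as_rotvec()/N; r=R.from_rotvec(w)
    M=np.eye(3);A=np.zeros((3,3))
    for i in range(N): A+=M; M=M@r.as_matrix()
    s=np.linalg.solve(A,r0.inv().apply(p1-p0))
    print("N",N,"row",[(s/25).round(3).tolist(),(w/.12).round(3).tolist()])
    if show:
        p=p0.copy();q=r0;L=[]
        for i in range(N):
            p=p+q.apply(s);q=q*r
            if i%4==3: L.append(p.round())
        print(np.array(L).astype(int).tolist())
E
python3 - <<'E'
from h import *
p1=G0+RG0.apply([50,0,180])
rows(p1,RG0*FL,40)
# two-stage: tool-down first
r=R.from_euler('z',-.276)*FL
rows(np.array([400,-10,300]),r,38)
print(p1)
E
```

```text
N 40 row [[0.76, 0.348, -0.168], [-0.189, -0.05, -0.518]]
[[214, -541, 248], [296, -527, 264], [371, -491, 278], [436, -436, 288], [485, -367, 292], [515, -287, 288], [525, -203, 277], [514, -121, 258], [483, -46, 232], [436, 16, 200]]
N 38 row [[0.768, 0.345, -0.073], [-0.0, -0.0, -0.576]]
[[214, -541, 238], [297, -524, 245], [371, -486, 253], [433, -429, 260], [476, -357, 267], [498, -276, 274], [498, -192, 282], [474, -111, 289], [429, -40, 296]]
[435.57977997  15.99209082 199.62738025]
```

Call:
servo_tool --plan '[[[0.76,0.348,-0.168],[-0.189,-0.05,-0.518]],[[0.76,0.348,-0.168],[-0.189,-0.05,-0.518]],[[0.76,0.348,-0.168],[-0.189,-0.05,-0.518]],[[0.76,0.348,-0.168],[-0.189,-0.05,-0.518]],[[0.76,0.348,-0.168],[-0.189,-0.05,-0.518]]]' --claw 1

```text
time_s: 0.6
tcp_pos: [235.2, -540.0, 252.3]
eef_rot: [3.035, 0.047, 0.551]
ft_force: [-0.3, -0.0, 0.4]
finger_gap: 85.3
finger_force: 0.0
```

Call:
servo_tool --plan '[[[0.76,0.348,-0.168],[-0.189,-0.05,-0.518]],[[0.76,0.348,-0.168],[-0.189,-0.05,-0.518]],[[0.76,0.348,-0.168],[-0.189,-0.05,-0.518]],[[0.76,0.348,-0.168],[-0.189,-0.05,-0.518]],[[0.76,0.348,-0.168],[-0.189,-0.05,-0.518]]]'

```text
time_s: 1.1
tcp_pos: [335.4, -511.0, 272.0]
eef_rot: [2.947, 0.124, 0.855]
ft_force: [-0.1, -0.1, 0.5]
finger_gap: 85.8
finger_force: 0.0
```

Call:
servo_tool --plan '[[[0.76,0.348,-0.168],[-0.189,-0.05,-0.518]],[[0.76,0.348,-0.168],[-0.189,-0.05,-0.518]],[[0.76,0.348,-0.168],[-0.189,-0.05,-0.518]],[[0.76,0.348,-0.168],[-0.189,-0.05,-0.518]],[[0.76,0.348,-0.168],[-0.189,-0.05,-0.518]]]'

```text
time_s: 1.6
tcp_pos: [421.7, -450.8, 286.3]
eef_rot: [2.885, 0.224, 1.155]
ft_force: [0.2, 0.1, 0.3]
finger_gap: 85.0
finger_force: 0.0
```

Call:
servo_tool --plan '[[[0.76,0.348,-0.168],[-0.189,-0.05,-0.518]],[[0.76,0.348,-0.168],[-0.189,-0.05,-0.518]],[[0.76,0.348,-0.168],[-0.189,-0.05,-0.518]],[[0.76,0.348,-0.168],[-0.189,-0.05,-0.518]],[[0.76,0.348,-0.168],[-0.189,-0.05,-0.518]]]'

```text
time_s: 2.1
tcp_pos: [485.2, -366.0, 291.9]
eef_rot: [2.855, 0.337, 1.458]
ft_force: [-0.0, 0.7, -0.1]
finger_gap: 85.1
finger_force: 0.0
```

Call:
servo_tool --plan '[[[0.76,0.348,-0.168],[-0.189,-0.05,-0.518]],[[0.76,0.348,-0.168],[-0.189,-0.05,-0.518]],[[0.76,0.348,-0.168],[-0.189,-0.05,-0.518]],[[0.76,0.348,-0.168],[-0.189,-0.05,-0.518]],[[0.76,0.348,-0.168],[-0.189,-0.05,-0.518]]]'

```text
time_s: 2.6
tcp_pos: [519.6, -265.7, 286.4]
eef_rot: [2.863, 0.454, 1.772]
ft_force: [0.2, 0.6, 0.5]
finger_gap: 85.5
finger_force: 0.0
```

Run:
```python
from h import *
p1=G0+RG0.apply([50,0,180])
print(state()[2]["joints"],state()[0],state()[1].as_euler('xyz')); rows(p1,RG0*FL,15)
```

```text
[-0.5571531  -0.00711133 -0.28935996  0.77300451 -0.11696488  0.71642095] [ 519.62340741 -265.7432938   286.38496408] [2.86296939 0.45390785 1.77240952]
N 15 row [[0.759, 0.347, -0.168], [-0.188, -0.049, -0.517]]
[[524, -182, 273], [508, -101, 252], [473, -29, 225]]
```

Tracking is exact, so I'll do the remaining 15 rows.

Call:
servo_tool --plan '[[[0.76,0.348,-0.168],[-0.189,-0.05,-0.518]],[[0.76,0.348,-0.168],[-0.189,-0.05,-0.518]],[[0.76,0.348,-0.168],[-0.189,-0.05,-0.518]],[[0.76,0.348,-0.168],[-0.189,-0.05,-0.518]],[[0.76,0.348,-0.168],[-0.189,-0.05,-0.518]]]'

```text
time_s: 3.1
tcp_pos: [521.9, -161.1, 268.7]
eef_rot: [2.913, 0.562, 2.108]
ft_force: [-0.6, -0.5, 0.5]
finger_gap: 85.7
finger_force: 0.0
```

Call:
servo_tool --plan '[[[0.76,0.348,-0.168],[-0.189,-0.05,-0.518]],[[0.76,0.348,-0.168],[-0.189,-0.05,-0.518]],[[0.76,0.348,-0.168],[-0.189,-0.05,-0.518]],[[0.76,0.348,-0.168],[-0.189,-0.05,-0.518]],[[0.76,0.348,-0.168],[-0.189,-0.05,-0.518]]]'

```text
time_s: 3.6
tcp_pos: [492.5, -63.6, 239.1]
eef_rot: [3.009, 0.649, 2.474]
ft_force: [0.1, -0.5, 0.8]
finger_gap: 85.6
finger_force: 0.0
```

Call:
servo_tool --plan '[[[0.76,0.348,-0.168],[-0.189,-0.05,-0.518]],[[0.76,0.348,-0.168],[-0.189,-0.05,-0.518]],[[0.76,0.348,-0.168],[-0.189,-0.05,-0.518]],[[0.76,0.348,-0.168],[-0.189,-0.05,-0.518]],[[0.76,0.348,-0.168],[-0.189,-0.05,-0.518]]]'

```text
time_s: 4.1
tcp_pos: [435.1, 16.2, 199.1]
eef_rot: [-3.14, 0.7, 2.869]
ft_force: [1.0, 0.2, -0.0]
finger_gap: 85.5
finger_force: 0.0
```

Run:
```python
from h import *
p1=G0+RG0.apply([50,0,180])
print(state()[2]["joints"],state()[0],state()[1].as_euler('xyz'))
p,d,c,P=snap("wrist"); im=p[:,:,::-1].copy()
for g in([50,0,133],[41,12,133],[41,-12,133],[59,12,133],[59,-12,133],[0,0,146],[0,32,78],[-28,-62,8],[62,62,8]):
    u=proj(G0+RG0.apply(g),c)[0]; cv2.circle(im,(int(u[0]),int(u[1])),3,(0,0,255),-1)
cv2.imwrite("pics/w1.png",im); np.save("w1.npy",d)
rows(p1,RG0*FL,1); rows(G0+RG0.apply([50,0,95]),RG0*FL,8)
```

```text
[-0.0630725  -0.29960887 -0.8497791   0.33217317 -0.13606189  0.16111058] [435.10158199  16.23369463 199.064356  ] [-3.1396682   0.69960869  2.86926785]
N 1 row [[-0.19, -0.02, 0.0], [0.016, -0.017, 0.061]]
[]
N 8 row [[-0.024, -0.003, 0.425], [0.002, -0.002, 0.008]]
[[460, 9, 166], [488, 1, 135]]
```

View pics/w1.png

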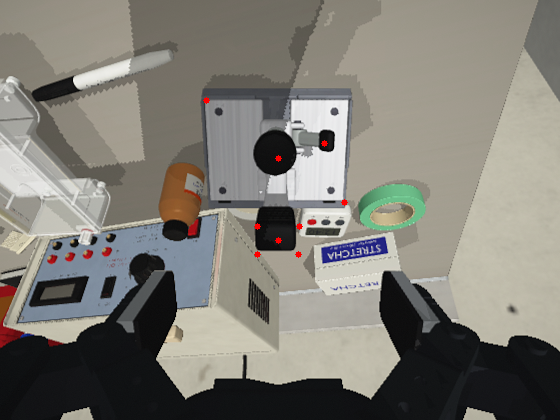

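The wrist view shows the handle block at (255–297, 207–250), the knob at (274,153) and the lever pad at (326,140). My projected marks are only 3–5 px (about 2 mm) off. I'll refine the fit with this close depth image.

Run:
```python
from h import *
from fitg import fit
c=calibration("wrist"); d=np.load("w1.npy"); P=cloud(d,c)
a=P[85:255,195:360].reshape(-1,3); a=a[~np.isnan(a).any(1)]; a=a[a[:,2]>12][::4]
p,e=fit(a,np.array([510,-5,29.6,-.276,0,3.3])); print(p.round(3),e)
g=rg(p).inv().apply(P.reshape(-1,3)-p[:3])
i=(abs(g[:,0]-50)<16)&(abs(g[:,1])<20)&(g[:,2]>126)&(g[:,2]<140); print("handle top in gauge",g[i].mean(0),np.percentile(g[i],[3,97],axis=0))
i=(abs(g[:,0])<16)&(abs(g[:,1])<20)&(g[:,2]>138)&(g[:,2]<155); print("knob top",g[i].mean(0),np.percentile(g[i],[3,97],axis=0))
rr=rg(p)
rows(p[:3]+rr.apply([50,0,94]),rr*FL,10)
```

```text
[505.249  -4.483  26.21   -0.272  -0.      3.111] 2.4204911107087015
handle top in gauge [ 48.17321753  -0.64334568 132.07972109] [[ 40.56808761 -11.63487519 127.13989632]
 [ 57.33411092  10.41132755 133.82909886]]
knob top [ -1.03852616  -0.90737673 145.43883517] [[-10.27479992 -10.33735264 140.10408294]
 [  8.70272656   8.48720465 146.96116866]]
N 10 row [[0.004, -0.006, 0.342], [-0.001, -0.002, 0.003]]
[[453, 11, 170], [474, 5, 144]]
```

```bash
cat >> h.py <<'E'
G0=np.array([507.5,-4.7,27.9]); RG0=R.from_euler('z',-.274)*R.from_euler('y',-40,degrees=True)
E
python3 - <<'E'
from h import *
rows(G0+RG0.apply([50,0,94]),RG0*FL,10)
E
```

```text
N 10 row [[-0.007, -0.004, 0.343], [0.0, -0.002, 0.005]]
[[454, 11, 171], [475, 5, 145]]
```

Call:
servo_tool --plan '[[[-0.007,-0.004,0.343],[0,-0.002,0.005]],[[-0.007,-0.004,0.343],[0,-0.002,0.005]],[[-0.007,-0.004,0.343],[0,-0.002,0.005]],[[-0.007,-0.004,0.343],[0,-0.002,0.005]],[[-0.007,-0.004,0.343],[0,-0.002,0.005]]]'

```text
time_s: 4.65
tcp_pos: [463.8, 6.8, 166.6]
eef_rot: [3.14, 0.7, 2.861]
ft_force: [0.1, -0.1, -0.3]
finger_gap: 85.1
finger_force: 0.0
```

Call:
servo_tool --plan '[[[-0.007,-0.004,0.343],[0,-0.002,0.005]],[[-0.007,-0.004,0.343],[0,-0.002,0.005]],[[-0.007,-0.004,0.343],[0,-0.002,0.005]],[[-0.007,-0.004,0.343],[0,-0.002,0.005]],[[-0.007,-0.004,0.343],[0,-0.002,0.005]]]'

```text
time_s: 5.15
tcp_pos: [490.6, -1.0, 134.8]
eef_rot: [3.137, 0.702, 2.858]
ft_force: [-0.2, -0.7, -0.6]
finger_gap: 85.4
finger_force: 0.0
```

Call:
servo_tool --plan '[[[0,0,0],[0,0,0]],[[0,0,0],[0,0,0]],[[0,0,0],[0,0,0]],[[0,0,0],[0,0,0]],[[0,0,0],[0,0,0]]]' --claw 0 --squeeze 70

```text
time_s: 5.65
tcp_pos: [490.0, -0.8, 135.8]
eef_rot: [3.137, 0.703, 2.858]
ft_force: [-3.4, -0.4, 3.9]
finger_gap: 22.8
finger_force: 68.3
```

Call:
servo_tool --plan '[[[0,0,0],[0,0,0]],[[0,0,0],[0,0,0]],[[0,0,0],[0,0,0]],[[0,0,0],[0,0,0]]]'

```text
time_s: 6.05
tcp_pos: [490.0, -0.8, 135.8]
eef_rot: [3.137, 0.703, 2.858]
ft_force: [-6.1, -0.7, 5.4]
finger_gap: 23.3
finger_force: 68.5
```

Run:
```python
from h import *
p,d,c,P=snap("wrist"); cv2.imwrite("pics/w2.png",p[:,:,::-1]); np.save("w2.npy",d)
s=state(); print(s[0],RG0.inv().apply(s[0]-G0),(s[1]*FL.inv()*RG0.inv()).as_rotvec(),s[2]["joints"],s[2]["ft_force"],s[2]["finger_gap"],s[2]["finger_force"])
```

```text
[489.98147173  -0.8191776  135.78618922] [55.62413399 -1.00418682 94.16122751] [ 0.00186714 -0.0057085  -0.00669342] [-0.10666748 -0.10339105 -0.92117205  0.05705572 -0.10964777  0.13544122] [-6.8004041   0.2934285   6.19650961] 23.110193532759485 68.47181797027588
```

View pics/w2.png

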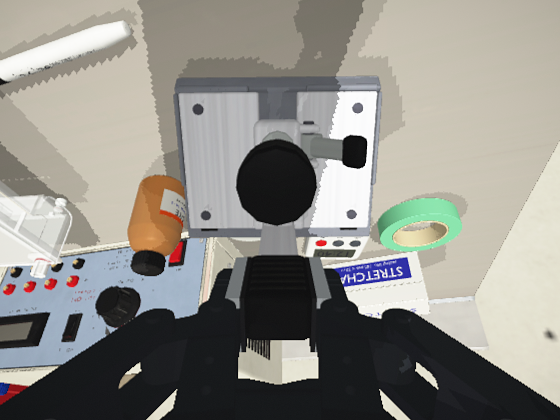

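The handle is gripped, seen between the pads at (245–315, 255–340) with a 23 mm gap. My second fit had used a stale camera pose because the arm was still settling, so the first fit stands. The grasp is at about gauge (52.6, 0, 94). Next I plan the lift, the uprighting and the transfer.

```bash
cat >> h.py <<'E'
G0=np.array([510.05,-5.1,29.6]); RG0=R.from_euler('z',-.276)*R.from_euler('y',-40,degrees=True)
TT=np.array([482.7,-263.4,64.]); RT=R.from_euler('z',-.185)
E
python3 - <<'E'
from h import *
p,r,_=state()
o=RG0.inv().apply(p-G0); q=RG0.inv()*r; print("tcp in gauge",o,"rot",(q*FL.inv()).as_rotvec())
np.savez("grip.npz",o=o,q=q.as_quat())
tool=lambda O,Rg:(O+Rg.apply(o),Rg*q)
A=tool(G0+RG0.apply([0,0,70]),RG0); rows(*A,5,p,r)
B=tool(np.array([500,-20,150]),R.from_euler('z',-.25)); rows(*B,10,*A)
C=tool(TT+[0,0,86],RT); rows(*C,15,*B)
D=tool(TT+[0,0,8],RT); rows(*D,5,*C); print(C[0],D[0])
E
```

```text
tcp in gauge [52.56997651 -1.35005227 94.50477754] rot [-0.00045284 -0.00498698 -0.00574685]
N 5 row [[-0.003, -0.0, -0.56], [-0.0, 0.0, 0.0]]
[[455, 9, 179]]
N 10 row [[-0.51, -0.066, -0.034], [-0.004, 0.582, -0.021]]
[[483, -6, 221], [527, -25, 240]]
N 15 row [[-0.1, -0.634, 0.001], [-0.0, -0.0, -0.036]]
[[545, -98, 245], [540, -162, 245], [536, -226, 245]]
N 5 row [[0.003, 0.0, 0.624], [0.0, 0.0, 0.0]]
[[534, -274, 182]]
[ 534.12459817 -274.39708027  244.50477754] [ 534.12459817 -274.39708027  166.50477754]
```

Call:
servo_tool --plan '[[[0,0,-0.3],[0,0,0]],[[0,0,-0.5],[0,0,0]],[[0,0,-0.7],[0,0,0]],[[0,0,-0.7],[0,0,0]],[[0,0,-0.6],[0,0,0]]]' --squeeze 90

```text
time_s: 6.6
tcp_pos: [444.8, 11.9, 188.4]
eef_rot: [3.137, 0.7, 2.858]
ft_force: [0.8, 0.4, -4.2]
finger_gap: 23.0
finger_force: 88.6
```

Call:
servo_tool --plan '[[[-0.51,-0.066,-0.034],[-0.004,0.582,-0.021]],[[-0.51,-0.066,-0.034],[-0.004,0.582,-0.021]],[[-0.51,-0.066,-0.034],[-0.004,0.582,-0.021]],[[-0.51,-0.066,-0.034],[-0.004,0.582,-0.021]],[[-0.51,-0.066,-0.034],[-0.004,0.582,-0.021]]]'

```text
time_s: 7.1
tcp_pos: [493.1, -10.4, 226.5]
eef_rot: [-3.141, 0.349, 2.873]
ft_force: [0.5, -0.2, -5.3]
finger_gap: 23.1
finger_force: 88.5
```

Call:
servo_tool --plan '[[[-0.51,-0.066,-0.034],[-0.004,0.582,-0.021]],[[-0.51,-0.066,-0.034],[-0.004,0.582,-0.021]],[[-0.51,-0.066,-0.034],[-0.004,0.582,-0.021]],[[-0.51,-0.066,-0.034],[-0.004,0.582,-0.021]],[[-0.51,-0.066,-0.034],[-0.004,0.582,-0.021]]]'

```text
time_s: 7.6
tcp_pos: [550.6, -34.4, 244.1]
eef_rot: [-3.141, 0.001, 2.886]
ft_force: [0.6, -0.6, -4.7]
finger_gap: 23.1
finger_force: 88.4
```

Call:
servo_tool --plan '[[[0,0,0],[0,0,0]],[[-0.1,-0.35,0],[0,0,-0.036]],[[-0.1,-0.634,0],[0,0,-0.036]],[[-0.1,-0.634,0],[0,0,-0.036]],[[-0.1,-0.634,0],[0,0,-0.036]]]'

```text
time_s: 8.1
tcp_pos: [545.2, -91.8, 244.3]
eef_rot: [-3.141, 0.005, 2.904]
ft_force: [-0.5, -0.5, -4.1]
finger_gap: 23.0
finger_force: 89.3
```

Call:
servo_tool --plan '[[[-0.1,-0.634,0],[0,0,-0.036]],[[-0.1,-0.634,0],[0,0,-0.036]],[[-0.1,-0.634,0],[0,0,-0.036]],[[-0.1,-0.634,0],[0,0,-0.036]],[[-0.1,-0.634,0],[0,0,-0.036]]]'

```text
time_s: 8.6
tcp_pos: [539.3, -171.8, 244.6]
eef_rot: [-3.14, 0.005, 2.925]
ft_force: [0.8, 0.1, -4.9]
finger_gap: 23.3
finger_force: 89.3
```

Call:
servo_tool --plan '[[[-0.1,-0.634,0],[0,0,-0.036]],[[-0.1,-0.634,0],[0,0,-0.036]],[[-0.1,-0.634,0],[0,0,-0.036]],[[-0.1,-0.634,0],[0,0,-0.036]],[[-0.1,-0.634,0],[0,0,-0.036]]]'

```text
time_s: 9.1
tcp_pos: [536.2, -252.7, 244.1]
eef_rot: [-3.141, 0.004, 2.946]
ft_force: [0.9, 0.3, -4.7]
finger_gap: 23.2
finger_force: 89.2
```

Call:
servo_tool --plan '[[[-0.1,-0.634,0],[0,0,-0.036]],[[-0.0,-0.284,0],[0,0,0]],[[0,0,0],[0,0,0]],[[0,0,0],[0,0,0]],[[0,0,0],[0,0,0]]]'

```text
time_s: 9.6
tcp_pos: [534.5, -273.9, 244.1]
eef_rot: [-3.141, 0.004, 2.951]
ft_force: [0.6, 0.2, -5.1]
finger_gap: 22.7
finger_force: 89.3
```

Run:
```python
from h import *
from fitg import fit
g=np.load("grip.npz"); o=g["o"];q=R.from_quat(g["q"])
p,r,s=state(); Rg=r*q.inv(); O=p-Rg.apply(o); print("gauge pred",O,Rg.as_euler('xyz'),s["ft_force"])
ims=[]
for n in("wrist","side","top"):
    im,d,c,P=snap(n); cv2.imwrite(f"pics/h_{n}.png",im[:,:,::-1]); np.save(f"h_{n}.npy",d); np.savez(f"h_{n}c.npz",**c)
    a=P.reshape(-1,3); a=a[~np.isnan(a).any(1)]; b=Rg.inv().apply(a-O)
    m=(b[:,0]>-45)&(b[:,0]<80)&(abs(b[:,1])<80)&(b[:,2]>-12)&(b[:,2]<30)|(abs(b[:,0])<16)&(abs(b[:,1])<18)&(b[:,2]>0)&(b[:,2]<155)
    a=a[m]; a=a[::max(1,len(a)//1500)]
    if len(a)>100:
        x,e=fit(a,np.r_[O,Rg.as_euler('xyz')[2],np.radians(40)+0,3.2]); print(n,len(a),x.round(3),"tilt",round(x[4]-np.radians(40),4),round(e,2))
p,d,c,P=None,None,None,None
```

```text
gauge pred [ 482.96243451 -262.92229324  149.64668211] [-0.00023467  0.00127534 -0.18491644] [ 0.6485806   0.1996123  -5.08449098]
wrist 1528 [ 481.525 -263.599  148.654   -0.201    0.697    3.104] tilt -0.0015 0.65
side 2808 [ 482.688 -262.378  149.783   -0.189    0.697    3.236] tilt -0.0016 0.9
```

View pics/h_wrist.png

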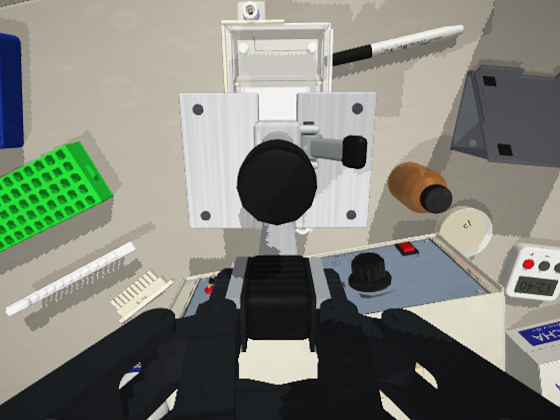

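The wrist view shows the upright gauge squarely over the tank, base at (180–375, 95–228) and symmetric about the rims. The fits from wrist and side agree with the prediction to within 1.5 mm, so I'll descend.

Call:
servo_tool --plan '[[[0,0,0.4],[0,0,0]],[[0,0,0.7],[0,0,0]],[[0,0,0.8],[0,0,0]],[[0,0,0.7],[0,0,0]],[[0,0,0.4],[0,0,0]]]'

```text
time_s: 10.25
tcp_pos: [534.1, -274.0, 166.9]
eef_rot: [3.142, 0.002, 2.951]
ft_force: [-0.3, 0.1, -4.8]
finger_gap: 23.1
finger_force: 89.2
```

Call:
servo_tool --plan '[[[0,0,0.1],[0,0,0]],[[0,0,0.1],[0,0,0]],[[0,0,0.06],[0,0,0]],[[0,0,0.04],[0,0,0]]]'

```text
time_s: 10.65
tcp_pos: [535.0, -274.9, 162.1]
eef_rot: [-3.14, 0.005, 2.95]
ft_force: [-0.1, 0.3, -3.7]
finger_gap: 22.9
finger_force: 89.2
```

Call:
servo_tool --plan '[[[0,0,0.03],[0,0,0]],[[0,0,0],[0,0,0]]]'

```text
time_s: 10.85
tcp_pos: [534.8, -274.7, 161.0]
eef_rot: [-3.141, 0.004, 2.95]
ft_force: [0.4, -0.1, -3.7]
finger_gap: 22.9
finger_force: 89.2
```

Call:
servo_tool --plan '[[[0,0,0.02],[0,0,0]],[[0,0,0],[0,0,0]]]'

```text
time_s: 11.05
tcp_pos: [534.7, -274.7, 160.3]
eef_rot: [-3.141, 0.004, 2.95]
ft_force: [0.7, 0.4, -5.3]
finger_gap: 23.1
finger_force: 89.2
```

Call:
servo_tool --plan '[[[0,0,0.03],[0,0,0]],[[0,0,0],[0,0,0]]]'

```text
time_s: 11.25
tcp_pos: [534.7, -274.7, 159.4]
eef_rot: [-3.141, 0.004, 2.95]
ft_force: [-0.8, 1.4, -4.7]
finger_gap: 23.3
finger_force: 89.2
```

Call:
servo_tool --plan '[[[0,0,0.02],[0,0,0]],[[0,0,0],[0,0,0]]]'

```text
time_s: 11.45
tcp_pos: [534.7, -274.7, 159.0]
eef_rot: [-3.141, 0.004, 2.95]
ft_force: [0.5, 0.1, -5.5]
finger_gap: 23.1
finger_force: 89.2
```

Call:
servo_tool --plan '[[[0,0,0.02],[0,0,0]],[[0,0,0],[0,0,0]]]'

```text
time_s: 11.65
tcp_pos: [534.7, -274.7, 158.4]
eef_rot: [-3.141, 0.004, 2.95]
ft_force: [-0.4, -0.4, -4.3]
finger_gap: 22.6
finger_force: 89.2
```

Call:
servo_tool --plan '[[[0,0,0.02],[0,0,0]],[[0,0,0],[0,0,0]]]'

```text
time_s: 11.85
tcp_pos: [534.8, -274.7, 158.2]
eef_rot: [-3.141, 0.004, 2.95]
ft_force: [-0.1, -0.7, -3.7]
finger_gap: 22.6
finger_force: 89.7
```

Call:
servo_tool --plan '[[[0,0,0.02],[0,0,0]],[[0,0,0],[0,0,0]]]'

```text
time_s: 12.05
tcp_pos: [534.9, -274.8, 158.1]
eef_rot: [-3.14, 0.005, 2.95]
ft_force: [-0.9, 0.5, 2.5]
finger_gap: 22.6
finger_force: 90.3
```

Call:
servo_tool --plan '[[[0,0,0.02],[0,0,0]],[[0,0,0],[0,0,0]]]'

```text
time_s: 12.25
tcp_pos: [535.0, -274.8, 158.1]
eef_rot: [-3.14, 0.005, 2.95]
ft_force: [-1.8, 1.8, 8.1]
finger_gap: 23.0
finger_force: 91.0
```

The gauge made contact at the expected height. I'll ease off, release, rise and check the seating.

Call:
servo_tool --plan '[[[0,0,-0.02],[0,0,0]],[[0,0,0],[0,0,0]],[[0,0,0],[0,0,0]]]' --squeeze 20

```text
time_s: 12.55
tcp_pos: [535.0, -274.8, 158.1]
eef_rot: [-3.14, 0.005, 2.95]
ft_force: [-1.0, 1.4, 5.7]
finger_gap: 23.5
finger_force: 90.3
```

Call:
servo_tool --plan '[[[0,0,0],[0,0,0]],[[0,0,0],[0,0,0]],[[0,0,0],[0,0,0]],[[0,0,0],[0,0,0]],[[0,0,0],[0,0,0]]]' --claw 1

```text
time_s: 13.05
tcp_pos: [534.7, -274.7, 157.4]
eef_rot: [-3.141, 0.004, 2.95]
ft_force: [0.2, 0.2, -0.7]
finger_gap: 85.1
finger_force: 0.0
```

Call:
servo_tool --plan '[[[0,0,-0.3],[0,0,0]],[[0,0,-0.6],[0,0,0]],[[0,0,-0.8],[0,0,0]],[[0,0,-0.8],[0,0,0]],[[0,0,-0.5],[0,0,0]]]'

```text
time_s: 13.55
tcp_pos: [534.7, -274.8, 234.7]
eef_rot: [-3.14, 0.006, 2.95]
ft_force: [0.9, 0.7, -0.8]
finger_gap: 85.5
finger_force: 0.0
```

Call:
servo_tool --plan '[[[0,0,0],[0,0,0]],[[0,0,0],[0,0,0]],[[0,0,0],[0,0,0]]]'

```text
time_s: 13.85
tcp_pos: [534.2, -274.4, 231.7]
eef_rot: [-3.141, 0.003, 2.95]
ft_force: [-0.1, 0.4, -0.8]
finger_gap: 85.1
finger_force: 0.0
```

```bash
cat > look.py <<'E'
from h import *
from fitg import fit
def look(O,tag,k=3.2):
    Rg=RT; out={}
    for n in("wrist","side"):
        im,d,c,P=snap(n); cv2.imwrite(f"pics/{tag}_{n}.png",im[:,:,::-1])
        a=P.reshape(-1,3); a=a[~np.isnan(a).any(1)]; b=Rg.inv().apply(a-O)
        m=(b[:,0]>-35)&(b[:,0]<70)&(abs(b[:,1])<70)&(b[:,2]>4)&(b[:,2]<20)|(abs(b[:,0])<16)&(abs(b[:,1])<15)&(b[:,2]>0)&(b[:,2]<155)|(abs(b[:,0]-50)<14)&(abs(b[:,1])<15)&(b[:,2]>8)&(b[:,2]<136)
        a=a[m]; a=a[::max(1,len(a)//1500)]
        x,e=fit(a,np.r_[O,-.185,np.radians(40),k]); print(n,len(a),x.round(3),"tilt",round(x[4]-np.radians(40),4),round(e,2)); out[n]=x
    return out
E
python3 - <<'E'
from look import *
look(np.array([483.3,-263.6,64]),"r")
print(state()[0],RT.inv().apply(state()[0]-[483.3,-263.6,64]))
E
```

```text
wrist 1555 [ 482.574 -264.771   62.705   -0.189    0.695    3.076] tilt -0.0033 0.69
side 2947 [ 482.891 -263.276   63.84    -0.187    0.699    3.269] tilt 0.0008 0.92
[ 534.23275822 -274.39628293  231.70758327] [ 52.04959322  -1.24315355 167.70758327]
```

The gauge stands flat: tilt under 0.2°, underside at z ≈ 64, probe still raised at k ≈ 3 mm. Next I bring the shut fingers over the knob, turning 90° so the gripper later clears the handle while pressing the lever.

```bash
cat >> h.py <<'E'
O=np.array([482.8,-263.9,64.]); RP=RT*FL*R.from_euler('z',np.pi/2)
E
python3 - <<'E'
from h import *
print(RT.inv().apply(RP.apply([1,0,0])))
rows(O+RT.apply([0,0,160]),RP,15)
E
```

```text
[-0.  1.  0.]
N 15 row [[0.117, -0.102, 0.02], [0.001, 0.001, 0.869]]
[[520, -280, 230], [504, -279, 228], [491, -272, 226]]
```

Call:
servo_tool --plan '[[[0.117,-0.102,0.02],[0,0,0.869]],[[0.117,-0.102,0.02],[0,0,0.869]],[[0.117,-0.102,0.02],[0,0,0.869]],[[0.117,-0.102,0.02],[0,0,0.869]],[[0.117,-0.102,0.02],[0,0,0.869]]]' --claw 0

```text
time_s: 14.45
tcp_pos: [516.0, -280.5, 229.3]
eef_rot: [3.141, 0.003, 2.425]
ft_force: [0.3, 0.2, -1.4]
finger_gap: 12.4
finger_force: 0.0
```

Call:
servo_tool --plan '[[[0.117,-0.102,0.02],[0,0,0.869]],[[0.117,-0.102,0.02],[0,0,0.869]],[[0.117,-0.102,0.02],[0,0,0.869]],[[0.117,-0.102,0.02],[0,0,0.869]],[[0.117,-0.102,0.02],[0,0,0.869]]]'

```text
time_s: 14.95
tcp_pos: [497.1, -276.5, 226.8]
eef_rot: [3.139, 0.002, 1.903]
ft_force: [-0.1, -1.4, 0.6]
finger_gap: 0.2
finger_force: 0.0
```

Call:
servo_tool --plan '[[[0.117,-0.102,0.02],[0,0,0.869]],[[0.117,-0.102,0.02],[0,0,0.869]],[[0.117,-0.102,0.02],[0,0,0.869]],[[0.117,-0.102,0.02],[0,0,0.869]],[[0.117,-0.102,0.02],[0,0,0.869]]]'

```text
time_s: 15.45
tcp_pos: [482.8, -263.8, 224.3]
eef_rot: [3.139, 0.001, 1.382]
ft_force: [-0.7, 0.3, 0.6]
finger_gap: -0.0
finger_force: 0.0
```

Call:
servo_tool --plan '[[[0,0,0],[0,0,0]],[[0,0,0],[0,0,0]],[[0,0,0],[0,0,0]]]'

```text
time_s: 15.75
tcp_pos: [483.2, -264.0, 224.6]
eef_rot: [3.138, 0.001, 1.388]
ft_force: [-0.1, 0.2, 0.5]
finger_gap: 0.1
finger_force: 0.0
```

Run:
```python
from h import *
p,r,s=state(); print(RT.inv().apply(p-O),(RP.inv()*r).as_rotvec(),s["joints"],s["ft_force"],s["finger_gap"])
im,d,c,P=snap("side"); cv2.imwrite("pics/k_side.png",cv2.resize(im[100:310,170:450,::-1],(800,600),interpolation=cv2.INTER_CUBIC))
```

```text
[  0.388993    -0.05968613 160.61966146] [-0.00346534 -0.00082204 -0.00259639] [-0.65298952  0.25919688  0.00539706  1.31353404  0.00083403  1.10021186] [-0.08971178  0.22988427  0.54742557] 0.07218203378329789
```

View pics/k_side.png

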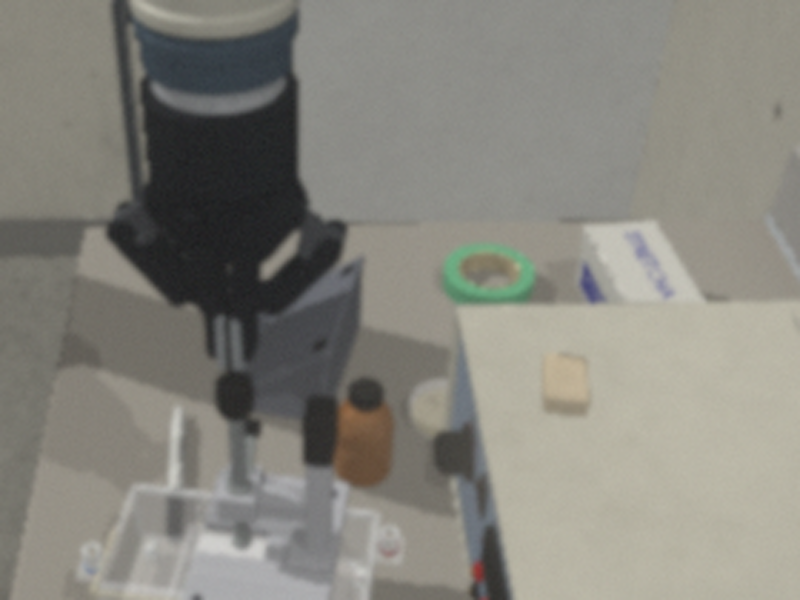

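The side view shows the shut fingertips directly above the knob at (235,390), with the handle at (320,430) clear. I'll push down gently.

Call:
servo_tool --plan '[[[0,0,0.2],[0,0,0]],[[0,0,0.2],[0,0,0]],[[0,0,0.1],[0,0,0]],[[0,0,0.06],[0,0,0]],[[0,0,0.06],[0,0,0]]]'

```text
time_s: 16.3
tcp_pos: [483.1, -263.9, 209.2]
eef_rot: [3.138, 0.001, 1.386]
ft_force: [-1.2, 0.2, 1.3]
finger_gap: -0.1
finger_force: 0.7
```

Call:
servo_tool --plan '[[[0,0,0.08],[0,0,0]],[[0,0,0.08],[0,0,0]],[[0,0,0.08],[0,0,0]],[[0,0,0.08],[0,0,0]],[[0,0,0.08],[0,0,0]]]'

```text
time_s: 16.8
tcp_pos: [483.2, -264.0, 199.2]
eef_rot: [3.138, 0.001, 1.386]
ft_force: [-0.3, -0.4, 1.2]
finger_gap: -0.0
finger_force: 0.7
```

Call:
servo_tool --plan '[[[0,0,0.08],[0,0,0]],[[0,0,0.08],[0,0,0]],[[0,0,0.08],[0,0,0]],[[0,0,0.08],[0,0,0]]]'

```text
time_s: 17.2
tcp_pos: [483.2, -264.0, 191.1]
eef_rot: [3.138, 0.001, 1.386]
ft_force: [-0.3, 1.4, 1.7]
finger_gap: -0.1
finger_force: 0.7
```

Call:
servo_tool --plan '[[[0,0,0.04],[0,0,0]],[[0,0,0.04],[0,0,0]]]'

```text
time_s: 17.4
tcp_pos: [483.2, -264.0, 189.2]
eef_rot: [3.138, 0.001, 1.386]
ft_force: [-0.8, -0.3, 1.0]
finger_gap: -0.0
finger_force: 0.7
```

Call:
servo_tool --plan '[[[0,0,0.06],[0,0,0]],[[0,0,0.06],[0,0,0]],[[0,0,0.04],[0,0,0]]]'

```text
time_s: 17.7
tcp_pos: [483.2, -264.0, 185.2]
eef_rot: [3.138, 0.001, 1.386]
ft_force: [-1.5, 0.6, 1.3]
finger_gap: -0.1
finger_force: 0.7
```

Call:
servo_tool --plan '[[[0,0,0.03],[0,0,0]],[[0,0,0.03],[0,0,0]]]'

```text
time_s: 17.9
tcp_pos: [483.3, -264.0, 183.8]
eef_rot: [3.138, 0.001, 1.386]
ft_force: [-0.6, -0.4, 2.0]
finger_gap: 0.0
finger_force: 0.7
```

Call:
servo_tool --plan '[[[0,0,0.03],[0,0,0]],[[0,0,0.02],[0,0,0]]]'

```text
time_s: 18.1
tcp_pos: [483.3, -264.0, 182.5]
eef_rot: [3.138, 0.001, 1.386]
ft_force: [0.1, 0.5, 1.8]
finger_gap: -0.3
finger_force: 0.7
```

Call:
servo_tool --plan '[[[0,0,0.02],[0,0,0]],[[0,0,0.02],[0,0,0]]]'

```text
time_s: 18.3
tcp_pos: [483.3, -264.0, 181.6]
eef_rot: [3.138, 0.001, 1.386]
ft_force: [-0.8, 0.6, 1.5]
finger_gap: -0.2
finger_force: 0.7
```

Call:
servo_tool --plan '[[[0,0,0.02],[0,0,0]],[[0,0,0.02],[0,0,0]]]'

```text
time_s: 18.5
tcp_pos: [483.3, -264.0, 180.5]
eef_rot: [3.138, 0.001, 1.386]
ft_force: [-1.5, 0.2, 1.5]
finger_gap: -0.1
finger_force: 0.7
```

Call:
servo_tool --plan '[[[0,0,0.03],[0,0,0]],[[0,0,0.03],[0,0,0]]]'

```text
time_s: 18.7
tcp_pos: [483.3, -264.0, 179.0]
eef_rot: [3.138, 0.001, 1.386]
ft_force: [-1.7, 0.1, 1.2]
finger_gap: 0.3
finger_force: 0.7
```

Call:
servo_tool --plan '[[[0,0,0.03],[0,0,0]],[[0,0,0.02],[0,0,0]]]'

```text
time_s: 18.9
tcp_pos: [483.3, -264.0, 177.7]
eef_rot: [3.138, 0.001, 1.386]
ft_force: [-0.7, 1.3, 1.2]
finger_gap: 0.4
finger_force: 0.7
```

Call:
servo_tool --plan '[[[0,0,0.02],[0,0,0]],[[0,0,0],[0,0,0]]]'

```text
time_s: 19.1
tcp_pos: [483.3, -264.0, 177.2]
eef_rot: [3.138, 0.001, 1.386]
ft_force: [0.3, -1.1, -0.3]
finger_gap: -0.2
finger_force: 0.0
```

Call:
servo_tool --plan '[[[0,0,0.02],[0,0,0]],[[0,0,0],[0,0,0]]]'

```text
time_s: 19.3
tcp_pos: [483.4, -264.1, 176.8]
eef_rot: [3.138, 0.001, 1.386]
ft_force: [0.1, -0.5, 0.0]
finger_gap: -0.2
finger_force: 0.2
```

Call:
servo_tool --plan '[[[0,0,0.015],[0,0,0]],[[0,0,0],[0,0,0]]]'

```text
time_s: 19.5
tcp_pos: [483.4, -264.0, 176.5]
eef_rot: [3.138, 0.001, 1.386]
ft_force: [-0.1, 0.2, 0.9]
finger_gap: -0.1
finger_force: 0.4
```

Call:
servo_tool --plan '[[[0,0,0.015],[0,0,0]],[[0,0,0],[0,0,0]]]'

```text
time_s: 19.7
tcp_pos: [483.4, -264.1, 176.3]
eef_rot: [3.137, 0.001, 1.386]
ft_force: [-0.9, 0.1, 3.1]
finger_gap: -0.3
finger_force: 1.6
```

Call:
servo_tool --plan '[[[0,0,0.015],[0,0,0]],[[0,0,0],[0,0,0]]]'

```text
time_s: 19.9
tcp_pos: [483.5, -264.1, 176.3]
eef_rot: [3.137, 0.001, 1.386]
ft_force: [-1.1, 0.9, 6.4]
finger_gap: 0.0
finger_force: 3.1
```

The foot contacts the deck at k ≈ 36.7 mm, with the force rising to 6 N at standstill. Now I rise, move over the lever pad and press.

Call:
servo_tool --plan '[[[0,0,-0.2],[0,0,0]],[[0,0,-0.4],[0,0,0]],[[0.5,-0.1,0],[0,0,0]],[[0.6,-0.12,0],[0,0,0]],[[0.42,-0.1,0],[0,0,0]]]'

```text
time_s: 20.4
tcp_pos: [482.1, -223.3, 190.5]
eef_rot: [3.138, 0.0, 1.387]
ft_force: [-0.4, 0.5, -0.0]
finger_gap: 0.0
finger_force: 0.0
```

Call:
servo_tool --plan '[[[0,0,0],[0,0,0]],[[0,0,0],[0,0,0]],[[0,0,0.4],[0,0,0]],[[0,0,0.5],[0,0,0]],[[0,0,0.3],[0,0,0]]]'

```text
time_s: 20.9
tcp_pos: [482.0, -225.3, 159.1]
eef_rot: [3.139, 0.0, 1.386]
ft_force: [0.3, -0.1, -0.6]
finger_gap: -0.2
finger_force: 0.0
```

Run:
```python
from h import *
p,r,s=state(); print(RT.inv().apply(p-O),s["ft_force"])
im,d,c,P=snap("wrist"); cv2.imwrite("pics/l_wrist.png",im[:,:,::-1])
```

```text
[-7.8372421  37.78200543 95.06765654] [ 0.33666203 -0.06343325 -0.6413431 ]
```

View pics/l_wrist.png

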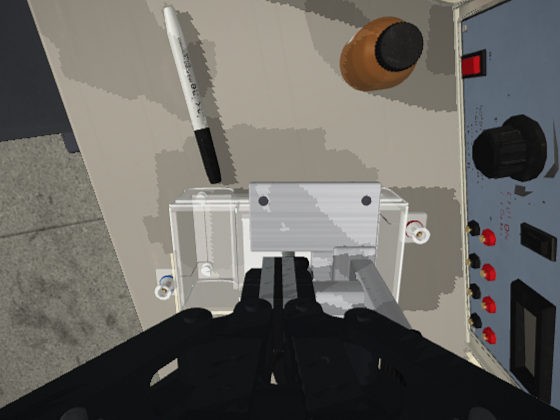

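The wrist view shows the shut fingertips at (285,265) over the lever side, with the base plate still squarely on the walls. I'll press the lever along its arc.

Call:
servo_tool --plan '[[[0,0,0.16],[0,0,0]],[[0,0,0.16],[0,0,0]],[[0.03,0,0.1],[0,0,0]],[[0.03,0,0.1],[0,0,0]],[[0.03,0,0.1],[0,0,0]]]'

```text
time_s: 21.45
tcp_pos: [483.1, -223.0, 145.2]
eef_rot: [3.137, 0.001, 1.386]
ft_force: [-0.4, 1.8, 6.4]
finger_gap: -0.2
finger_force: 3.2
```

Call:
servo_tool --plan '[[[0.04,0,0.1],[0,0,0]],[[0.04,0,0.1],[0,0,0]],[[0.04,0,0.1],[0,0,0]],[[0.04,0,0.1],[0,0,0]]]'

```text
time_s: 21.85
tcp_pos: [484.2, -218.1, 135.9]
eef_rot: [3.136, -0.0, 1.387]
ft_force: [0.6, 4.1, 6.0]
finger_gap: -0.3
finger_force: 2.9
```

Call:
servo_tool --plan '[[[0.03,0,0.1],[0,0,0]],[[0.03,0,0.1],[0,0,0]],[[0.02,0,0.1],[0,0,0]]]'

```text
time_s: 22.15
tcp_pos: [484.4, -216.8, 127.8]
eef_rot: [3.137, 0.001, 1.387]
ft_force: [-0.3, 2.1, 4.1]
finger_gap: 0.1
finger_force: 1.8
```

Call:
servo_tool --plan '[[[0.02,0,0.08],[0,0,0]],[[0.01,0,0.08],[0,0,0]],[[0,0,0.06],[0,0,0]]]'

```text
time_s: 22.45
tcp_pos: [484.2, -216.5, 121.9]
eef_rot: [3.138, 0.001, 1.386]
ft_force: [-0.0, 2.4, 2.9]
finger_gap: -0.0
finger_force: 1.4
```

Call:
servo_tool --plan '[[[0,0,0.04],[0,0,0]],[[0,0,0],[0,0,0]]]'

```text
time_s: 22.65
tcp_pos: [484.2, -216.6, 120.9]
eef_rot: [3.138, 0.001, 1.386]
ft_force: [0.5, 0.2, 0.7]
finger_gap: -0.0
finger_force: 0.1
```

Call:
servo_tool --plan '[[[0,0,0.03],[0,0,0]],[[0,0,0],[0,0,0]]]'

```text
time_s: 22.85
tcp_pos: [484.2, -216.6, 120.4]
eef_rot: [3.138, 0.001, 1.386]
ft_force: [-0.6, 1.5, 2.3]
finger_gap: 0.0
finger_force: 0.9
```

Call:
servo_tool --plan '[[[0,0,0.03],[0,0,0]],[[0,0,0],[0,0,0]]]'

```text
time_s: 23.05
tcp_pos: [484.2, -216.5, 120.1]
eef_rot: [3.137, 0.001, 1.386]
ft_force: [-1.3, 1.9, 6.5]
finger_gap: -0.2
finger_force: 3.4
```

Call:
servo_tool --plan '[[[0,0,0.03],[0,0,0]],[[0,0,0],[0,0,0]]]'

```text
time_s: 23.25
tcp_pos: [484.3, -216.6, 119.9]
eef_rot: [3.137, 0.002, 1.386]
ft_force: [-3.1, 3.1, 11.6]
finger_gap: -0.5
finger_force: 5.8
```

Call:
servo_tool --plan '[[[0,0,0.03],[0,0,0]],[[0,0,0],[0,0,0]]]'

```text
time_s: 23.45
tcp_pos: [484.5, -216.6, 119.7]
eef_rot: [3.136, 0.002, 1.386]
ft_force: [-3.4, 3.3, 17.4]
finger_gap: 0.2
finger_force: 8.3
```

The lever is at its stop: z is steady at about 120 world (56 in the gauge frame) with 17 N. I'll retreat and check.

Call:
servo_tool --plan '[[[0,0,-0.1],[0,0,0]],[[0,0,-0.3],[0,0,0]],[[0,0,-0.7],[0,0,0]],[[0,0,-0.9],[0,0,0]],[[0,0,-0.9],[0,0,0]]]'

```text
time_s: 23.95
tcp_pos: [483.8, -216.4, 191.4]
eef_rot: [3.139, 0.001, 1.386]
ft_force: [0.1, -0.8, 0.3]
finger_gap: 0.2
finger_force: 0.0
```

Call:
servo_tool --plan '[[[0.2,0,-0.9],[0,0,0]],[[0.5,0,-0.9],[0,0,0]],[[0.9,-0.1,-0.5],[0,0,0]],[[0.9,-0.1,-0.3],[0,0,0]],[[0.5,0,0],[0,0,0]]]'

```text
time_s: 24.45
tcp_pos: [492.9, -140.6, 256.8]
eef_rot: [3.136, 0.001, 1.387]
ft_force: [-0.7, 0.4, -0.1]
finger_gap: -0.1
finger_force: 0.0
```

Call:
servo_tool --plan '[[[0,0,0],[0,0,0]],[[0,0,0],[0,0,0]],[[0,0,0],[0,0,0]]]'

```text
time_s: 24.75
tcp_pos: [492.5, -142.2, 254.9]
eef_rot: [3.139, 0.001, 1.386]
ft_force: [0.8, -0.5, 0.3]
finger_gap: 0.4
finger_force: 0.0
```

Run:
```python
from look import *
im,d,c,P=snap("side"); cv2.imwrite("pics/f_side.png",cv2.resize(im[190:350,170:350,::-1],(675,600),interpolation=cv2.INTER_CUBIC))
g=RT.inv().apply(P.reshape(-1,3)-O); m=(abs(g[:,0])<9)&(g[:,1]>24)&(g[:,1]<58)&(g[:,2]>30)&(g[:,2]<95); print("lever pts side",m.sum(),g[m].mean(0) if m.any() else None, np.percentile(g[m],[5,95],axis=0))
im,d,c,P=snap("top"); g=RT.inv().apply(P.reshape(-1,3)-O); m=(abs(g[:,0])<9)&(g[:,1]>24)&(g[:,1]<58)&(g[:,2]>30)&(g[:,2]<95); print("lever pts top",m.sum(),np.percentile(g[m],[5,50,95],axis=0))
look(O,"f",36.7); print(state()[0],state()[2]["ft_force"])
for u,v in [(264,251),(300,250),(289,188),(265,163)]: print(u,v,np.round(P[v,u]))
```

```text
lever pts side 25 [ 5.14351949 38.05331728 54.32989835] [[ 2.74995438 25.19219989 51.78413429]
 [ 7.6155189  47.91464177 55.86307126]]Traceback (most recent call last):
  File "<stdin>", line 4, in <module>
    return _quantile_unchecked(
        a, q, axis, out, overwrite_input, method, keepdims, weights)
    return _ureduce(a,
                    func=_quantile_ureduce_func,
    ...<5 lines>...
                    overwrite_input=overwrite_input,
                    method=method)
    r = func(a, **kwargs)
    result = _quantile(arr,
                       quantiles=q,
    ...<2 lines>...
                       out=out,
                       weights=wgt)
    slices_having_nans = np.isnan(arr[-1, ...])
                                  ~~~^^^^^^^^^
IndexError: index -1 is out of bounds for axis 0 with size 0
```

View pics/f_side.png

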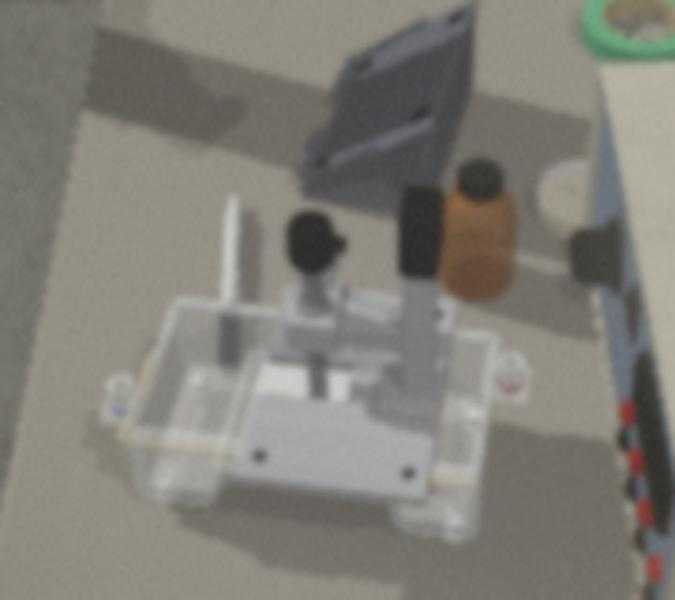

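The side view shows the gauge standing on both walls, the knob lowered at (312,240), the foot rod reaching the deck at (318,375), and the lever level behind the knob. Lever points top out at gauge z ≈ 56. One last fit of pose and probe before handing in.

Run:
```python
from look import *
look(O,"f",36.7); s=state(); print(s[0],s[2]["ft_force"],s[2]["joint_velocities"])
P=snap("side")[3]; g=RT.inv().apply(P.reshape(-1,3)-O)
m=(abs(g[:,0])<9)&(g[:,1]>40)&(g[:,1]<56)&(g[:,2]>30)&(g[:,2]<95); print("pad",m.sum(),g[m].round(1)[:12].tolist())
```

```text
wrist 1655 [ 481.6   -268.33    62.913   -0.17     0.695   37.505] tilt -0.0032 0.94
side 2877 [ 483.014 -266.387   63.917   -0.179    0.698   37.464] tilt 0.0001 0.93
[ 492.53145269 -142.11289785  255.21391918] [-0.19956532 -0.43506357 -0.32335983] [ 0.00200592 -0.002482    0.00072187  0.00026923  0.00046728  0.00201985]
pad 12 [[2.6, 49.1, 54.0], [4.7, 48.1, 55.3], [6.5, 48.8, 54.9], [3.2, 46.3, 54.3], [5.3, 45.0, 55.9], [6.6, 48.2, 53.0], [4.0, 42.3, 55.7], [5.9, 42.1, 56.2], [7.3, 44.5, 54.0], [5.8, 42.1, 53.6], [7.8, 41.7, 54.3], [7.9, 40.8, 52.6]]
```

```bash
python3 -c "
from plant import *
print(sign_off())"
```

```text
the job is handed in; nothing more can be done
None
```

The gauge stands upright across the tank's two long walls, with the probe foot resting on the deck and the clamp lever pressed to its stop; it slid about 3 mm across the tank during clamping, nothing but the gauge was handled, though I did not re-measure the marker, bottle and dish, and the job was handed in at about 25 s.

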